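Close the shredder and hold its pusher down in the feed chute

TASK

Get the vegetable shredder running: first push its front door shut until it snaps home on its catch, then pass the foot of the pusher, held by its grip, down the feed chute on top and press it down against the sprung start plate inside until its collar is down at the chute's rim, or within a couple of millimetres of it. The machine runs only while the pusher is held down, so finish with the pusher still gripped and pressed down, the door still shut. Leave the other things on the worktop where they are.

Things in the scene. Friction and masses are not known exactly. Their poses are not given: they have to be found in the camera images.
- shredder: Tabletop vegetable shredder, fixed: white box 130 mm deep (x), 160 wide (y), 110 high; a rectangular feed chute stands on its top (outside 53 x 88, centred, rim at z 150); small dial, 26 mm wide, to z 123, at the top's front right. Origin: centre of its underside; x to its back, y to its left. Its front (grey door, x = -65) faces the robot, turned by up to 0.3 rad.
- chute_mouth (a point): Centre of the feed chute's mouth, level with its rim, 150 mm above the worktop; axes as the shredder's. The bore is 30 mm (x) by 62 mm (y), upright walls; over the top 8 mm it flares out to 38 x 70. Inside, 56 mm below the rim, is the sprung start plate.
- shredder_door (a joint): Angle of the grey front door about its upright hinge: 0 shut, positive open (towards the robot), starts at 0.45 to 0.9 rad. Moves freely until a sprung roller catch resists from about 0.14 to 0.06 rad (needs 5 to 6 N near the free edge); past that the catch pulls it shut to 0 and keeps it there.
- door_hinge (a point): On the door's hinge axis, z 57 mm, at x -65, y +62 of the shredder; axes turn with the door and equal the shredder's when shut (yaw = shredder yaw - door angle). In this frame the door runs along -y to its free edge at y -124; outer face at x -8; it spans z 12 to 102 mm above the worktop. A flat ridge 8 mm wide, 3 mm proud, stands on the outer face at y -116.
- door_edge (a point): Point on the door's outer face 100 mm from the hinge axis, at half its height (z 57 mm): a good place to push.
- pusher: Loose white pusher, 0.12 kg, upright on its foot. Origin: centre of the foot's underside; z up. Foot 28 mm (x) by 60 (y), 70 tall, its lowest 8 mm only 24 x 56. Above it a collar 46 x 82, z 70 to 76, wider than the bore. On that a grip bar 20 mm (x) by 46 (y), z 76 to 121, ribbed broad faces. The foot fits the chute with its y along the chute's y, either way round.
- start_plate (a joint): Travel of the sprung start plate inside the chute, m: 0 up, grows as it is pressed down; about 0.014 when the pusher's collar meets the rim. Its spring pushes up with 3 N at first touch and 8.6 N at 14 mm, so it lifts the pusher again when that is let go.
- garlic: a garlic bulb, 50 mm across and 51 high; origin under its centre. Leave alone.
- spice_jar: upright glass spice jar with a dark cap, 41 mm diameter, 105 high; origin under its centre. Leave alone.
- egg_timer: round egg timer with a grip bar on top, 61 mm diameter, 58 high; origin under its centre. Leave alone.
- lime: a lime, 52 x 45 x 45 mm; origin under its centre. Leave alone.
- white_cup: white cup without a handle, 68 mm diameter, 82 high, left of the pusher; origin under its centre. Leave alone.
Not all that is in view belongs to the job. Leave any green look-alike of the pusher alone.

How it is judged:
On the way, in this order (a step that is already met when the one before it is completed fails the run):
1. the door is shut on its catch, the pusher not yet in the chute (value of joint shredder_door below 0.025 rad and (z of pusher in the frame of chute_mouth above -0.01 m or horizontal distance between pusher and chute_mouth above 0.06 m)), for 0.2 s.
2. the pusher's foot is well inside the chute (x of pusher in the frame of chute_mouth between -0.005 and 0.005 m and y of pusher in the frame of chute_mouth between -0.005 and 0.005 m and angle between pusher's own z axis and vertical below 0.1 rad and z of pusher in the frame of chute_mouth below -0.03 m), for 0.1 s.
At the end, for the whole second after the job is handed in: The door is shut on its catch (under 0.025 rad), the pusher stands upright in the chute (within 5 mm and 0.1 rad) with its collar no more than 5 mm above the rim, the start plate is pressed by more than 9 mm, the pusher is at rest, and the fingers hold it (over 2 N) against the spring (value of joint shredder_door below 0.025 rad and x of pusher in the frame of chute_mouth between -0.005 and 0.005 m and y of pusher in the frame of chute_mouth between -0.005 and 0.005 m and angle between pusher's own z axis and vertical below 0.1 rad and z of pusher in the frame of chute_mouth below -0.065 m and value of joint start_plate above 0.009 m and contact force between the fingers and pusher above 2 N and linear speed of pusher below 0.02 m/s); the arm keeps its last pose, push and grip.
It fails at once if garlic shifted by more than 30 mm (distance of garlic from where it was at the start of the episode above 0.03 m).
It fails at once if spice jar shifted by more than 30 mm (distance of spice_jar from where it was at the start of the episode above 0.03 m).
It fails at once if egg timer shifted by more than 30 mm (distance of egg_timer from where it was at the start of the episode above 0.03 m).
It fails at once if lime shifted by more than 30 mm (distance of lime from where it was at the start of the episode above 0.03 m).
It fails at once if white cup shifted by more than 30 mm (distance of white_cup from where it was at the start of the episode above 0.03 m).
It also fails if it takes over 64 s, if anything falls off the work surface, if the arm or the gripper's body presses on something with over 40 N, if the wrist force passes 120 N, or if a joint passes its speed limit or range.

ROBOT

A 7-joint arm with a two-finger parallel gripper is mounted at the origin on a cart in front of the work surface, level with it; the furniture and walls round the work are solid. World frame = base frame: x ahead of the robot, y to its left, z up, the work surface at z = 0. Lengths are in m, angles in rad, forces in N, time in s.
With the tool pointing down it reaches from about 0.425 to 0.975 m from the base axis. Payload 16.7 kg.
Tool frame: the origin (TCP) lies midway between the tips of the shut fingers; the grasp point (between the pads) lies 19 mm behind it; z points along the fingers, y is the line along which they close (so a half turn about z gives the same grasp; the last joint's range is limited). The gripper opens to 85 mm and grips with 20 to 120 N. Pads are 22 mm wide; open, the fingers measure 114 mm over their backs; the gripper's body (76 mm by 85 mm) begins 54 mm behind the grasp point. The pads swing forward as they close: fully open they stand 13 mm farther back than shut.
Start: joints at [1.115, 0.426, 0.074, 1.606, -0.034, 1.111, -0.067], TCP at [0.203, -0.644, 0.231] pointing down, gripper open.
Joint ranges: [-2.85, 2.85], [-0.5, 2.14], [-1.23, 1.37], [0.21, 2.46], [-1.02, 4.16], [0.16, 2.05], [-2.73, 2.73]. Speed limits (rad/s): [1.89, 1.89, 2.39, 2.39, 3.01, 3.01, 3.01].

INTERFACE

Orientations are given as a unit quaternion [w, x, y, z].
In Python, from bench import arm, viewer, order gives the robot as it stands. Calls block until the motion is done:
- arm.move_ptp(position, orientation): joint-space move of the TCP to a pose.
- arm.move_straight(position, attitude=None, v=0.15): straight line of the TCP; attitude=None keeps the orientation; v is the mean speed in m/s.
- arm.set_joints(angles): joint-space move.
- arm.move_gripper(opening, newtons=None): opening from 0.0 (shut) to 1.0 (fully open); newtons is the grip in N (None keeps the last); returns when the fingers have stopped.
- arm.pause(seconds).
- arm.solve_ik(position, orientation): joint angles nearest the present ones, or None.
- arm.state(): the state.
- viewer.read_camera(name): name is "scene" or "top" or "wrist"; returns the picture (480x640x3 uint8, blue, green, red); there is no depth.
- viewer.calibration(name): a dict with "fx", "fy", "cx", "cy" (pixels), "R" (3x3) and "t" (3): a world point X has camera coordinates R X + t. Camera axes: x right, y down, z forward; pixel columns grow to the right and rows downward; lengths in m; the calibration is good to about 2 mm. A picture is of the moment at which its call begins: read the wrist's pose just before it. calibration takes no time and is no camera call; for the wrist camera it gives the pose at the moment of the call.
A pose or a line that the arm cannot do raises arm.MotionError and nothing moves.
- order.finish_job(): hands the job in; it is judged then, once.
The state is a dict: "time": time; "qpos": joint angles; "qvel": joint speeds; "joint_efforts": joint torques, N m; "tool_pos": TCP position; "eef_rot": TCP orientation; "ft_force": force on the tool from outside, world axes, zero at the start; "torque": the same for the moment, N m; "gripper_width": opening from 0.0 (shut) to 1.0 (fully open); "grip_force": force on a finger pad.
Only numpy, scipy, OpenCV 4.12 (cv2) and the standard library are available. Lean on these libraries where they do the work, as an engineer would, in place of code of your own. Each camera call takes 0.05 s, during which the arm holds its last target. There are 200 camera calls.

## Working session

There is one attempt and no reset: what is moved stays moved. The work goes in short steps, each a Python script; the robot and the scene stay as the last script left them, time stands still between calls to the robot, and variables do not carry over. Pictures are saved under pics/ and viewed, at most 10 in all, crops included, and the job is handed in when it is done.

```bash
ls; mkdir -p pics; python3 - <<'E'
from bench import arm, viewer, order
import cv2,numpy as np
for n in("scene","top"):
    cv2.imwrite(f"pics/{n}0.png",viewer.read_camera(n)); c=viewer.calibration(n)
    print(n,c["fx"],c["cx"],c["cy"],np.round(c["R"],3).tolist(),np.round(c["t"],3))
s=arm.state();print(s["time"],s["tool_pos"],s["eef_rot"],s["gripper_width"])
E
```

```text
pics
scene 493.889959970672 320.7680827886996 244.08484670316128 [[-0.701, -0.713, -0.012], [-0.287, 0.297, -0.911], [0.653, -0.635, -0.413]] [0.446 0.236 0.935]
top 446.36928712945377 324.53634660803823 247.27763936119686 [[-0.01, -0.999, -0.035], [-0.992, 0.014, -0.122], [0.123, 0.033, -0.992]] [0.085 0.551 0.957]
0.1 [ 0.20306199 -0.64333754  0.23068574] [-5.80859517e-04  9.88335088e-01  1.52293782e-01 -1.43035054e-04] 0.9983113179664214
```

View pics/scene0.png

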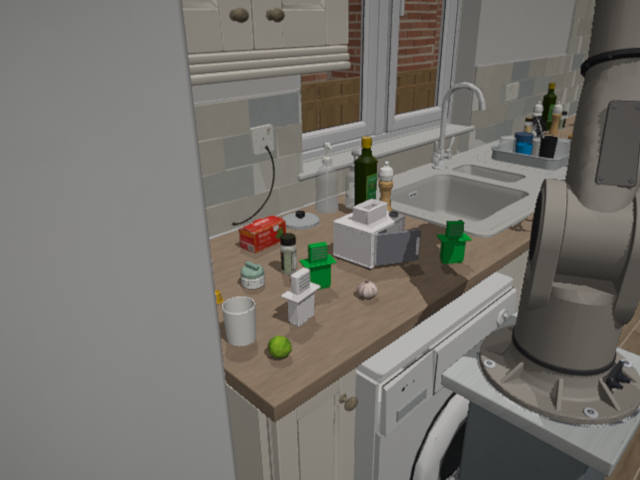

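View pics/top0.png

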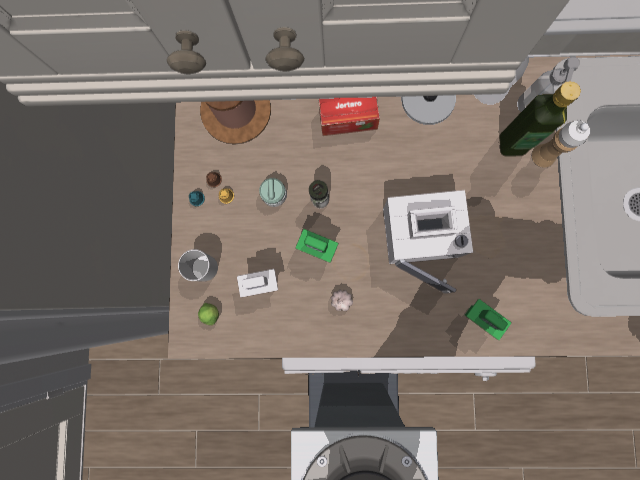

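The candidates for the pusher are white at top (257,283) / scene (300,297), green at top (317,245) / scene (318,265), and green at top (489,319) / scene (453,243). I choose the white one. The shredder is at top (430,225), with its door ajar and hinged at about (397,262). Next I'll make one close crop of both.

```bash
python3 - <<'E'
import cv2,numpy as np
t=cv2.imread("pics/top0.png")
a=cv2.resize(t[180:300,375:480],None,fx=5,fy=5,interpolation=cv2.INTER_CUBIC)
b=cv2.resize(t[260:310,225:290],None,fx=4,fy=4,interpolation=cv2.INTER_CUBIC)
o=np.zeros((600,800,3),np.uint8);o[:,:525]=a;o[:200,530:790]=b
cv2.imwrite("pics/crop0.png",o)
E
```

```text
(no output)
```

View pics/crop0.png

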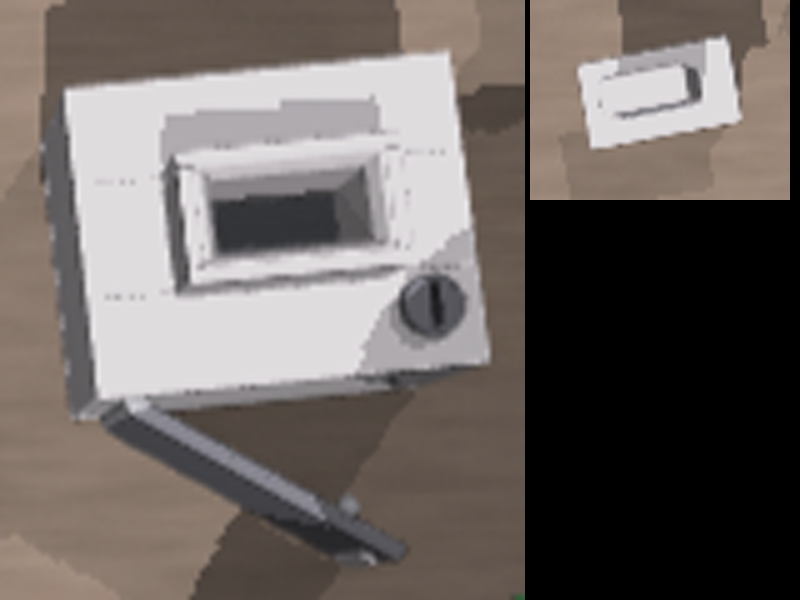

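The crop confirms the white pusher: its collar corners are at about (237,276), (274,269), (278,290) and (240,297). The shredder's top corners are at (388,198), (465,190), (473,252) and (395,260), and the tip of the door is at (456,290).

```bash
cat >h.py <<'E'
import numpy as np,cv2
from bench import arm,viewer,order
from scipy.optimize import least_squares
from scipy.spatial.transform import Rotation as Ro
def proj(c,X):
    p=X@np.asarray(c["R"]).T+np.asarray(c["t"]); return np.c_[c["fx"]*p[:,0]/p[:,2]+c["cx"],c["fy"]*p[:,1]/p[:,2]+c["cy"]]
def back(c,px,z):
    R=np.asarray(c["R"]);t=np.asarray(c["t"]);px=np.atleast_2d(px)
    d=np.c_[(px[:,0]-c["cx"])/c["fx"],(px[:,1]-c["cy"])/c["fy"],np.ones(len(px))]@R; o=-R.T@t
    return o+d*((z-o[2])/d[:,2])[:,None]
def rz(a): return np.array([[np.cos(a),-np.sin(a)],[np.sin(a),np.cos(a)]])
def rect(c,px,z,lx,ly,x0):   # px order: +x+y, +x-y, -x-y, -x+y ; returns x,y,yaw, rms
    B=np.array([[1,1],[1,-1],[-1,-1],[-1,1]])*[lx/2,ly/2]
    f=lambda p:(proj(c,np.c_[B@rz(p[2]).T+p[:2],np.full(4,z)])-px).ravel()
    r=least_squares(f,x0); return r.x,np.sqrt(np.mean(r.fun**2))
def down(yaw):  # tool pointing down, tool x axis at yaw (closing line y at yaw-90deg)
    q=(Ro.from_euler('z',yaw)*Ro.from_euler('x',np.pi)).as_quat(); return [q[3],q[0],q[1],q[2]]
E
python3 - <<'E'
from h import *
c=viewer.calibration("top")
P=np.array([[388,197.6],[465,190.4],[473,252.4],[395,260]]);g=back(c,P.mean(0),.11)[0]
s,e=rect(c,P,.11,.13,.16,[*g[:2],0]);print("shredder",s,e)
Q=np.array([[237,276.2],[273.7,269.2],[277.7,290.5],[240.5,297]]);g=back(c,Q.mean(0),.076)[0]
p,e=rect(c,Q,.076,.046,.082,[*g[:2],0]);print("pusher",p,e)
h=s[:2]+rz(s[2])@[-.065,.062];t=back(c,[456,290],.102)[0,:2];d=t-h
print("hinge",h,"tip",t,np.hypot(*d),"door yaw",np.arctan2(d[0],-d[1]),'angle',s[2]-np.arctan2(d[0],-d[1]))
for n,px in dict(garlic=(342,301),jar=(319,187),timer=(272,191),lime=(208,314),cup=(194,265),green=(317,245),green2=(489,319)).items():print(n,back(c,px,.05)[0,:2].round(3))
cw=viewer.calibration("wrist");T=arm.state();R=np.array(cw["R"]);o=-R.T@np.array(cw["t"]);q=T["eef_rot"];Rt=Ro.from_quat([q[1],q[2],q[3],q[0]]).as_matrix()
print("wristcam in tool",Rt.T@(o-T["tool_pos"]),(R@Rt).round(2).tolist(),cw["fx"])
E
```

```text
shredder [ 0.58578072 -0.14148427  0.08015073] 0.25577586295044397
pusher [0.47206476 0.22038116 0.1719718 ] 0.40255920473417833
hinge [ 0.51602537 -0.08488753] tip [ 0.45241572 -0.18995092] 0.12281898039085548 door yaw -0.5444104166600021 angle 0.6245611478232185
garlic [0.433 0.041]
jar [0.685 0.089]
timer [0.678 0.194]
lime [0.408 0.332]
cup [0.515 0.366]
green [0.555 0.094]
green2 [ 0.392 -0.27 ]
wristcam in tool [ 0.07729335 -0.00078763 -0.14352174] [[-0.0, 1.0, -0.0], [-0.95, -0.0, -0.3], [-0.3, -0.0, 0.95]] 379.8227270766002
```

```bash
python3 - <<'E'
from h import *
s=np.array([.5858,-.1415,.0802]);h=s[:2]+rz(s[2])@[-.065,.062]
def pose(a,z,off=.020):
    y=s[2]-a;return [*(h+rz(y)@[-.008-off+.008*0,-.095]),z],down(y)
arm.move_gripper(0.0,30)
p,q=pose(.85,.27);print(arm.solve_ik(p,q))
arm.move_ptp(p,q)
f0=np.array(arm.state()["ft_force"])
p,q=pose(.85,.072);arm.move_straight(p,q,v=.2)
for a in (.6,.4,.25,.18,.13,.09,.06,.04):
    p,q=pose(a,.072,.0115);arm.move_straight(p,q,v=.1)
    st=arm.state();f=np.array(st["ft_force"])-f0;print(a,round(st["time"],2),f.round(1),(np.array(st["tool_pos"])-p).round(4))
    if np.linalg.norm(f)>30: break
cv2.imwrite("pics/top1.png",viewer.read_camera("top")[180:330,330:530].repeat(4,0).repeat(4,1))
E
```

```text
[ 0.38707748  0.02665276 -0.23174644  2.02624192  0.00690563  1.08941994
 -2.18838323]
0.6 4.5 [0.1 0.1 0. ] [-0.     -0.0001  0.0005]
0.4 4.85 [ 0.4  1.1 -0.6] [-0.0005  0.0004  0.    ]
0.25 5.15 [ 0.2  0.9 -0. ] [-0.0007  0.0005 -0.0001]
0.18 5.4 [ 0.7  0.6 -0.4] [-0.0005  0.0003 -0.0001]
0.13 5.65 [-1.2  1.7 -0.5] [-0.0007  0.0003 -0.0002]
0.09 5.9 [-2.8  1.4 -0.6] [-0.0006  0.0002 -0.0002]
0.06 6.15 [ 0.4 -0.3  0.1] [ 0.0004 -0.0001  0.0002]
0.04 6.4 [0.6 0.5 0.6] [ 0.0002 -0.      0.0001]
```

View pics/top1.png

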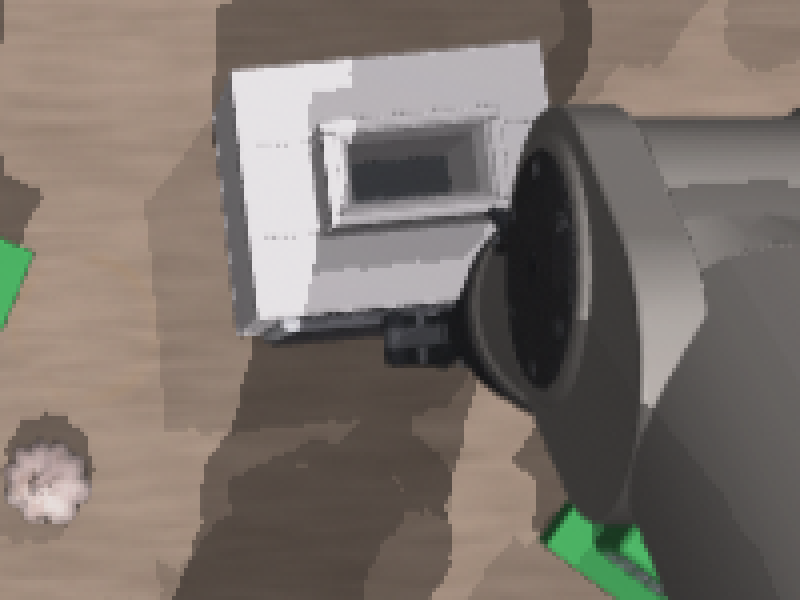

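The push force peaked at about 3 N and then vanished at 0.06 rad, and the door now lies along the front of the box. It has snapped shut. I'll retract, then look from above at the chute and the pusher.

```bash
python3 - <<'E'
from h import *
s=np.array([.5858,-.1415,.0802]);g=np.array([.472,.2204,.172])
st=arm.state();p=np.array(st["tool_pos"])
arm.move_straight(p+[-.04,-.003,0],v=.2);arm.move_straight(p+[-.04,-.003,.2],v=.3)
for sg in(1,-1):
    for n,x,z in(("chute",s,.25),("chutelow",s,.16),("push",g,.081)): print(sg,n,np.round(x_ if (x_:=arm.solve_ik([x[0],x[1],z],down(x[2]+sg*np.pi/2))) is not None else [],2))
best=None
for sg in(1,-1):
    k=[arm.solve_ik([x[0],x[1],z],down(x[2]+sg*np.pi/2)) for x,z in((s,.25),(s,.16),(g,.081),(g,.2))]
    if all(i is not None for i in k):
        m=max(abs(i[6]) for i in k)
        if best is None or m<best[0]:best=(m,sg)
sg=best[1];print("use",sg)
def shot(n,x,z):
    arm.move_ptp([x[0],x[1],z],down(x[2]+sg*np.pi/2));arm.pause(.3)
    c=viewer.calibration("wrist");cv2.imwrite(f"pics/{n}.png",viewer.read_camera("wrist"))
    np.savez(f"pics/{n}.npz",**{k:np.asarray(c[k]) for k in("fx","fy","cx","cy","R","t")})
arm.move_gripper(1.0)
shot("wc",s,.26)
shot("wp",g,.21)
st=arm.state();print(st["time"],st["qpos"].__class__,np.round(st["qpos"],2))
E
```

```text
1 chute [ 0.63  0.36 -0.63  1.72  0.23  1.14  0.01]
1 chutelow [ 0.61  0.45 -0.62  1.81  0.31  0.98 -0.05]
1 push [ 0.18  0.54 -0.93  2.03  0.57  0.85 -0.9 ]
-1 chute [-0.51  0.38  0.83  1.79 -0.31  1.11 -2.63]
-1 chutelow [-0.49  0.5   0.83  1.88 -0.45  0.96 -2.52]
-1 push [-1.42  0.76  1.21  2.12 -0.91  0.94 -2.65]
use 1
11.8 <class 'numpy.ndarray'> [ 0.19  0.31 -0.88  1.93  0.27  1.03 -0.64]
```

```bash
python3 - <<'E'
import cv2,numpy as np
a=cv2.imread("pics/wc.png");b=cv2.imread("pics/wp.png")
cv2.imwrite("pics/both.png",np.vstack([cv2.resize(i,(400,300),interpolation=cv2.INTER_AREA) for i in(a,b)]))
E
```

```text
(no output)
```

View pics/wc.png

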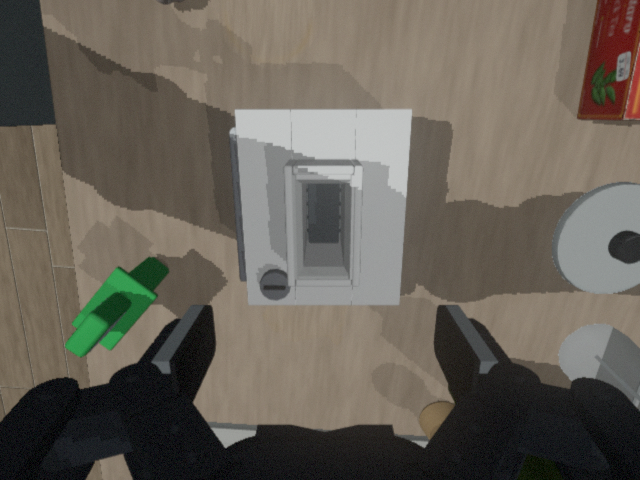

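View pics/wp.png

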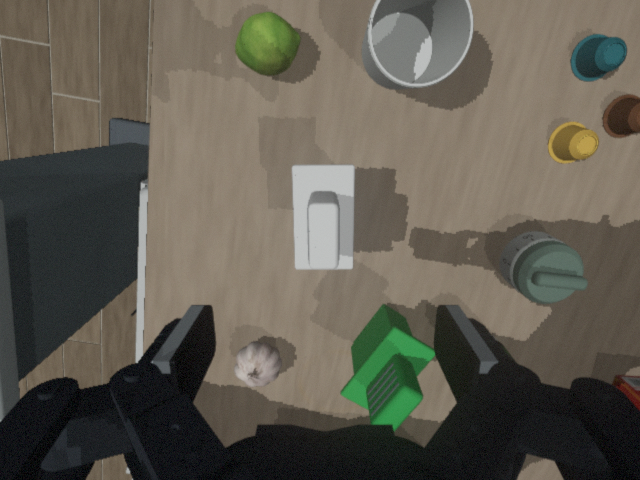

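The wrist view of the chute shows the door flush along the left side, box top corners at (235,109), (411,109), (401,305) and (248,305), and the bore at about (324,215). In the second picture the pusher collar has corners at (292,166), (354,165), (353,269) and (294,270).

```bash
python3 - <<'E'
from h import *
def run(n,px,z,lx,ly,x0):
    c=dict(np.load(f"pics/{n}.npz"));im=cv2.imread(f"pics/{n}.png")
    px=cv2.cornerSubPix(cv2.cvtColor(im,cv2.COLOR_BGR2GRAY),np.float32(px).reshape(-1,1,2),(4,4),(-1,-1),(3,50,.01)).reshape(-1,2)
    r,e=rect(c,px,z,lx,ly,x0);print(n,px.round(1).tolist(),r.round(4),round(e,2));return c,im,r
def draw(c,im,r,z,lx,ly,col):
    B=np.array([[1,1],[1,-1],[-1,-1],[-1,1]])*[lx/2,ly/2]
    q=proj(c,np.c_[B@rz(r[2]).T+r[:2],np.full(4,z)])
    q=(q-o+.5)*4; cv2.polylines(im,[np.int32(q)],True,col,1)
c,im,r=run("wc",[[411,109],[401,305],[248,305],[235,109]],.11,.13,.16,[.5858,-.1415,.08]);o=np.array([275,150])
A=cv2.resize(im[150:300,275:375],None,fx=4,fy=4,interpolation=cv2.INTER_CUBIC)
draw(c,A,r,.15,.053,.088,(0,0,255));draw(c,A,r,.15,.038,.07,(0,255,0));draw(c,A,r,.142,.03,.062,(255,0,0))
c,im,r=run("wp",[[354,165],[353,269],[294,270],[292,166]],.076,.046,.082,[.472,.2204,.172]);o=np.array([275,150])
B=cv2.resize(im[150:300,275:375],None,fx=4,fy=4,interpolation=cv2.INTER_CUBIC)
draw(c,B,r,.076,.046,.082,(0,0,255));draw(c,B,r,.121,.02,.046,(0,255,0))
cv2.imwrite("pics/ov.png",np.hstack([A,B]))
E
```

```text
wc [[411.3999938964844, 108.9000015258789], [398.5, 304.29998779296875], [248.39999389648438, 304.3999938964844], [234.10000610351562, 109.4000015258789]] [ 0.5836 -0.14    0.0805] 0.22
wp [[354.3999938964844, 166.6999969482422], [352.0, 268.20001220703125], [295.20001220703125, 268.5], [291.70001220703125, 165.6999969482422]] [0.4702 0.2218 0.1713] 1.04
```

View pics/ov.png

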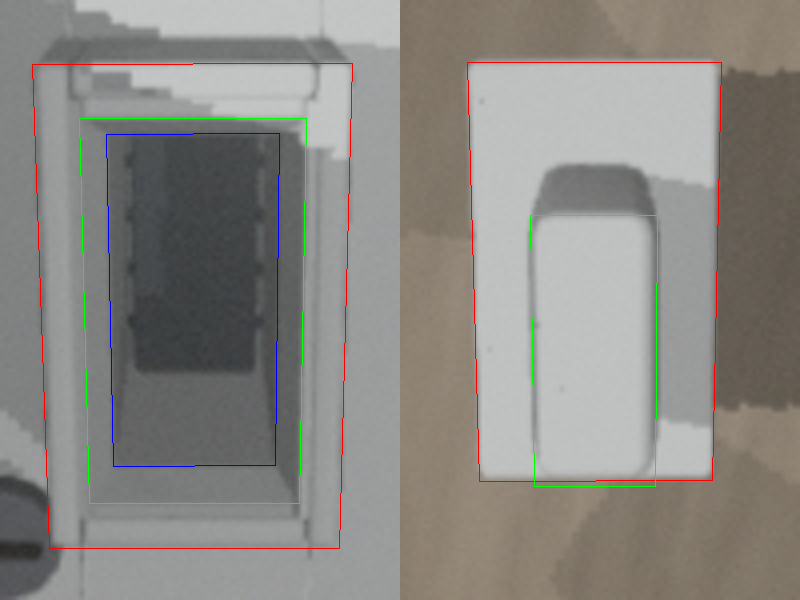

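Both overlays fit to within about a millimetre: chute at (0.5836, -0.1400, yaw 0.0805) and pusher at (0.4702, 0.2218, yaw 0.1713). Now the grasp.

```bash
python3 - <<'E'
from h import *
c=[.5836,-.14,.0805];g=[.4702,.2218,.1713]
Q=down(g[2]+np.pi/2);C=down(c[2]+np.pi/2)
arm.move_straight([g[0],g[1],.13],Q,v=.15);arm.move_straight([g[0],g[1],.083],Q,v=.08)
arm.move_gripper(0.0,70);arm.pause(.3)
st=arm.state();print(st["time"],st["gripper_width"],st["grip_force"],np.round(st["ft_force"],1),st["tool_pos"])
arm.move_straight([g[0],g[1],.27],Q,v=.15)
arm.move_straight([c[0],c[1],.27],C,v=.2);arm.pause(.3)
st=arm.state();print(st["time"],st["gripper_width"],st["grip_force"],np.round(st["ft_force"],1),st["tool_pos"])
w=viewer.read_camera("wrist");sc=viewer.read_camera("scene")
cv2.imwrite("pics/held.png",np.hstack([cv2.resize(w,(440,330)),cv2.resize(sc[170:335,250:430],(360,330))]))
E
```

```text
14.1333 0.2217649021326709 68.44157695770264 [ 0.3 -0.4  6.1] [0.47039985 0.22187169 0.08321717]
17.875 0.22976155868074966 68.24692368507385 [ 0.4 -0.3 -1.7] [ 0.58360526 -0.13983557  0.27008362]
```

View pics/held.png

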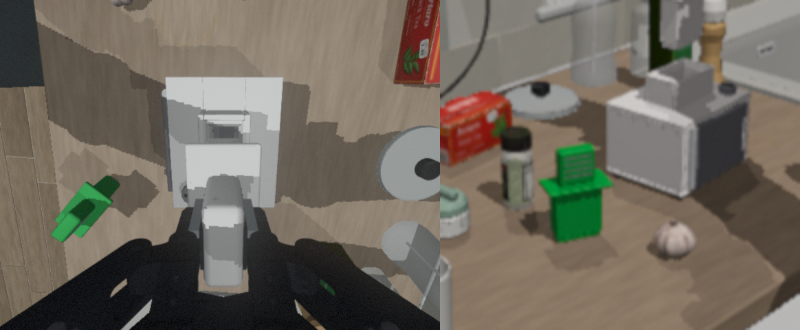

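The pusher is held straight and the door is shut. Next is insertion with force checks.

```bash
python3 - <<'E'
from h import *
c=[.5836,-.14,.0805]
f0=np.array(arm.state()["ft_force"])
for z in [.235,.229,.225,.221,.215,.205,.195,.185,.177,.172,.168,.165,.164,.163]:
    arm.move_straight([c[0],c[1],z],v=.04 if z<.23 else .1)
    st=arm.state();f=np.array(st["ft_force"])-f0
    print(z,round(st["time"],2),f.round(1),np.round(np.array(st["tool_pos"])-[c[0],c[1],z],4),round(st["gripper_width"],3))
    if np.linalg.norm(f[:2])>12 or f[2]>22: print("stop");break
E
```

```text
0.235 18.48 [-0.   0.1  0.8] [ 0.      0.0001 -0.0001] 0.224
0.229 18.77 [-0.2  1.  -0. ] [ 0. -0.  0.] 0.226
0.225 19.02 [0.6 0.1 0.2] [-0.0001  0.     -0.0002] 0.226
0.221 19.27 [-0.4  0.1  0. ] [-0.0001  0.     -0.0003] 0.226
0.215 19.57 [-0.3 -0.  -0.8] [-0.0002  0.     -0.0003] 0.225
0.205 19.98 [0.2 0.3 0.1] [-0.0001  0.0001 -0.0003] 0.221
0.195 20.38 [-0.1  0.9  0.2] [-0.0001  0.0001 -0.0003] 0.226
0.185 20.77 [ 0.5 -0.2  0.6] [-0.0001  0.     -0.0003] 0.223
0.177 21.12 [-0.7  0.6  2.9] [-0.     -0.     -0.0001] 0.225
0.172 21.4 [-0.6 -0.3  5.1] [0.0001 0.     0.    ] 0.225
0.168 21.65 [ 0.9 -0.9  6.8] [ 0.0002 -0.      0.0002] 0.23
0.165 21.9 [ 1.3 -0.2  7.4] [0.0002 0.     0.0004] 0.224
0.164 22.15 [-0.  -0.   7.5] [ 0.0002 -0.      0.0005] 0.226
0.163 22.4 [-0.5  0.2  9. ] [0.0003 0.     0.0005] 0.227
```

The spring profile matches (first touch at TCP z 0.177). I'll go down gently until the collar meets the rim, then check the door.

```bash
python3 - <<'E'
from h import *
for z in [.1625,.162,.1615]:
    arm.move_straight([.5836,-.14,z],v=.02);arm.pause(.2)
    f=np.mean([(arm.pause(.05),arm.state()["ft_force"][2])[1] for _ in range(5)]);print(z,round(f,1),arm.state()["tool_pos"][2],arm.state()["grip_force"])
    if f>11:break
a=viewer.read_camera("scene")[170:320,290:490];b=viewer.read_camera("top")[170:320,350:550]
cv2.imwrite("pics/fin.png",cv2.resize(np.hstack([a,b]),None,fx=2,fy=2,interpolation=cv2.INTER_CUBIC))
E
```

```text
0.1625 8.8 0.1632044654249339 70.23991584777832
0.162 14.9 0.16310385218891355 71.04241847991943
```

View pics/fin.png

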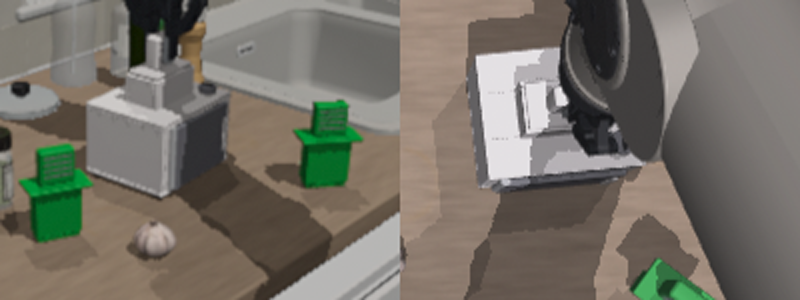

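The collar is on the rim: the force stepped from 8.8 to 14.9 N with no further travel. The door is flush with the box and the pusher is still gripped, so I'm handing in.

```bash
python3 -c "
from bench import order
print(order.finish_job())"
```

```text
the job is handed in; nothing more can be done
None
```

I handed the job in with the door shut on its catch and the pusher still gripped and pressed down, collar on the chute's rim; no verdict came back, and nothing else was touched that I could see.

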